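Turn the hearth match box round in its sleeve

ROBOT

A 6-joint arm with a two-finger parallel gripper is mounted at the origin on the work surface. World frame = base frame: x ahead of the robot, y to its left, z up, the work surface at z = 0. Lengths are in m, angles in rad, forces in N, time in s.
With the tool pointing down it reaches from about 0.2 to 0.875 m from the base axis. Payload 3.4 kg.
Tool frame: the origin (TCP) lies on the centre line of the jaws, within the pads' length; the fingertips stand 11 mm ahead of it and the grasp point (between the pads) lies 8 mm behind it; z points along the fingers, y is the line along which they close (so a half turn about z gives the same grasp; the last joint's range is limited). The gripper opens to 94 mm and grips with 3 to 60 N. Pads are 16 mm wide; open, the fingers measure 119 mm over their backs; the gripper's body (75 mm by 177 mm) begins 78 mm behind the grasp point.
Start: joints at [1.095, 0.276, 1.505, -0, 1.361, -0.121], TCP at [0.2, 0.539, 0.216] pointing down, gripper open.
Joint ranges: [-2.89, 2.89], [-0.75, 2.08], [0.22, 2.7], [-1.18, 4.32], [0.11, 2.71], [-2.7, 2.7]. Speed limits (rad/s): [2.57, 2.57, 3.14, 3.14, 3.14, 3.14].

INTERFACE

Orientations are given as a unit quaternion [w, x, y, z].
In Python, from rig import bot gives the robot as it stands.
- The arm moves only by the tool drive_tool, never from a script. Its argument "plan" is one flat list of numbers, 7 for each row, row after row: the turn, a rotation vector about the tool's x, y, z each as a share of 2 pi rad, from -1 to 1, then the shift along the tool's x, y, z each as a share of 400 mm, from -1 to 1, then the closure, from 0 (fully open) to 1 (shut). A call has exactly 8 rows; each row is the pose to reach, as a shift and turn from the pose commanded when the call began, along the tool's axes at that moment, turning the shorter way round; what a row does not reach only later rows make up. A row lasts 1/10 s, in which the tool goes at most 50 mm and 8.59 degrees, less where a joint would pass 70% of its speed; a pose out of reach is approached as far as the arm can. A call with a number of a shift or a turn outside -1 to 1 is refused whole. A call with a gripper value outside its range is refused whole. The fingers move at their own pace and stop on an object; "newtons" is the grip in N (left out, the last holds). Time passes only in rows, so rows that repeat a pose let the fingers close, or fill a call up. It gives the time, the measured TCP pose, the force, the opening and the grip force at its end, in the units of the state.
- bot.get_obs(): the state, without advancing time (a new reading comes with each control period).
- bot.snapshot(name): name is "scene" or "top" or "wrist"; returns the picture (384x512x3 uint8, blue, green, red); there is no depth.
- bot.camera_params(name): a dict with "intrinsics" (3x3 intrinsics, pixels), "view" (4x4, takes a point from world to camera coordinates); the wrist camera has in their place "tool_from_camera" (4x4, takes a point from camera to tool coordinates, whose origin is the TCP and whose axes are the flange's). Camera axes: x right, y down, z forward; pixel columns grow to the right and rows downward; lengths in m; the calibration is good to about 2 mm. The wrist camera is an equidistant fisheye: a pixel r from the principal point sees the ray r / f radians off the axis. A picture is of the moment at which its call begins: read the wrist's pose just before it. camera_params takes no time and is no camera call.
- bot.finish_job(): hands the job in; it is judged then, once.
The state is a dict: "t": time; "joints": joint angles; "joint_vel": joint speeds; "effort": joint torques, N m; "position": TCP position; "orientation": TCP orientation; "wrist_force": force on the tool from outside, world axes, zero at the start; "wrist_torque": the same for the moment, N m; "width": finger opening in m; "grip_force": force on a finger pad.
Only numpy, scipy, OpenCV 4.12 (cv2) and the standard library are available. Lean on these libraries where they do the work, as an engineer would, in place of code of your own. Each camera call takes 0.05 s, during which the arm holds its last target. There are 200 camera calls.

TASK

On the hearth shelf, the wooden match box in the terracotta sleeve has been put in back to front, with its dark red striking strip hidden against the closed back wall. Draw it straight up all the way out of the sleeve, turn it half a turn and lower it gently back in, fully home and upright, so that the striking strip shows through the sleeve's window; then let go. Leave the other match box, in the blue sleeve, as it is.

Things in the scene. Friction and masses are not known exactly. Their poses are not given: they have to be found in the camera images.
- matchbox_grip (a point): The match box to turn: upright pale wood box 36 (x) x 64 (y) x 84 mm tall, about 0.16 kg, loose in the terracotta sleeve. On its lid's middle stands a dark wood square handle, 24 x 24 x 48 mm, sides along x and y; grip any two opposite sides. Point: on the handle's axis, 26 mm above the lid, 110 mm above the box's underside. +x: towards the face with the dark red strip; z up.
- matchbox_strip (a point): Centre of the dark red striking strip (56 mm wide, 76 mm tall) on the match box's +x face: 18 mm from the box's axis, 42 mm above its underside; axes as the box's. A thin dark red line also runs along that edge of the lid. At the start it is at the sleeve's closed back (-x).
- clay_sleeve: Terracotta sleeve fixed to the shelf, open at the top. Origin: centre of its underside. +x: out through its window (46 mm wide); z up. Inside 42 (x) x 70 mm (y), 3 mm play each side; floor 6 mm up, walls 5 mm; from 50 to 62 mm up the rim flares out 12 mm at 45 degrees all round. Box home: handle point 116 mm above the origin; raised 56 mm: underside level with the rim.
- other_grip (a point): Handle point of the other match box, same make and size, loose in an equal sleeve of blue ceramic on the other side of the shelf, its strip rightly at the window. To be left alone.
Things that resemble listed ones, but are neither listed nor needed, are in the scene too. What is shaped like the part that bears matchbox_grip but pink or yellow is not meant.

How it is judged:
On the way:
1. the match box is drawn right out, its underside above the sleeve's rim (z of matchbox_grip in the frame of clay_sleeve above 0.172 m), for 0.1 s.
At the end, for the whole second after the job is handed in: Match box in the terracotta sleeve, strip centre 10 mm or more to the window side of its axis, home within 6 mm in height, handle point within 15 mm of the sleeve's axis, upright within 10 degrees, let go; the other match box within 15 mm of its start (z of matchbox_grip in the frame of clay_sleeve between 0.108 and 0.122 m and horizontal distance between matchbox_grip and clay_sleeve below 0.015 m and x of matchbox_strip in the frame of clay_sleeve above 0.01 m and angle between matchbox_grip's own z axis and vertical below 0.17 rad and distance of other_grip from where it was at the start of the episode below 0.015 m); the robot touches nothing.
It fails at once if the match box is dropped into the sleeve (faster than 0.7 m/s within the sleeve) (z of matchbox_grip in the frame of clay_sleeve below 0.166 m and horizontal distance between matchbox_grip and clay_sleeve below 0.03 m and linear speed of matchbox above 0.7 m/s).
It fails at once if the other match box is moved by more than 30 mm (distance of other_grip from where it was at the start of the episode above 0.03 m).
It also fails if it takes over 42 s, if anything falls off the work surface, if the arm or the gripper's body presses on something with over 40 N, if the wrist force passes 120 N, or if a joint passes its speed limit or range.

## Working session

There is one attempt and no reset: what is moved stays moved. The work goes in short steps, Python scripts to look and compute and a tool call to move; the robot and the scene stay as the last step left them, time stands still between calls to the robot, and variables do not carry over. Pictures are saved under pics/ and viewed, at most 10 in all, crops included, and the job is handed in when it is done.

Besides the shell and the picture viewer there is one more tool, called by a JSON object that holds its "fn" and its "kwargs", one argument or row to a line. drive_tool: Moves the arm, as the interface text tells. Its arguments: {"type":"object","properties":{"plan":{"type":"array"},"newtons":{"type":"number"}},"required":["plan"]}

```bash
mkdir -p pics
python3 - <<'E'
from rig import bot
import cv2, numpy as np
print(bot.get_obs())
a=bot.snapshot("scene");b=bot.snapshot("top");w=bot.snapshot("wrist")
for n,i in (("scene",a),("top",b),("wrist",w)): cv2.imwrite(f"pics/{n}0.png",i); print(n,bot.camera_params(n))
cv2.imwrite("pics/all.png",cv2.resize(np.vstack([np.hstack([a,b]),np.hstack([w,w*0])]),(800,600),interpolation=cv2.INTER_AREA))
E
```

```text
{'t': 0.0, 'joints': array([ 1.09501148e+00,  2.76566678e-01,  1.50609395e+00,  5.91252208e-06,
        1.36068721e+00, -1.21011640e-01]), 'joint_vel': array([-0.00270728, -0.00096858,  0.00111488,  0.00079064,  0.00092498,
       -0.00122836]), 'effort': array([ 8.23773662e-04, -4.04593813e+01, -2.37227654e+01,  7.05152401e-02,
        3.44636582e-02, -9.56053259e-05]), 'position': array([0.19950579, 0.53871188, 0.21563648]), 'orientation': array([-2.60766088e-04,  1.76458331e-01,  9.84307720e-01, -8.37960799e-04]), 'wrist_force': array([ 1.38566908,  0.15539903, -0.27814666]), 'wrist_torque': array([ 0.00305038, -0.02228078, -0.08056595]), 'grip_force': 0.0, 'width': 0.09400072428134768}
scene {'intrinsics': array([[398.12610102,   0.        , 258.0491862 ],
       [  0.        , 398.12610102, 190.50067195],
       [  0.        ,   0.        ,   1.        ]]), 'view': array([[-0.35707442,  0.93406958, -0.00344542,  0.23192283],
       [ 0.69298676,  0.26243686, -0.67148808, -0.28651368],
       [-0.62631239, -0.24215885, -0.74100735,  1.19176912],
       [ 0.        ,  0.        , 
[... 294 characters left out ...]
0.01829781, -0.07159663,  0.51929341],
       [ 0.07121895,  0.02052101, -0.99724959,  0.87297959],
       [ 0.        ,  0.        ,  0.        ,  1.        ]])}
wrist {'intrinsics': array([[297.31863964,   0.        , 255.95536322],
       [  0.        , 297.31863964, 196.88751676],
       [  0.        ,   0.        ,   1.        ]]), 'tool_from_camera': array([[-4.66672780e-05, -9.72227889e-01, -2.34036172e-01,
         6.82432590e-02],
       [ 9.99998126e-01,  4.07644589e-04, -1.89282975e-03,
        -1.45779453e-04],
       [ 1.93566545e-03, -2.34035822e-01,  9.72226047e-01,
        -1.67343059e-01],
       [ 0.00000000e+00,  0.00000000e+00,  0.00000000e+00,
         1.00000000e+00]])}
```

View pics/all.png

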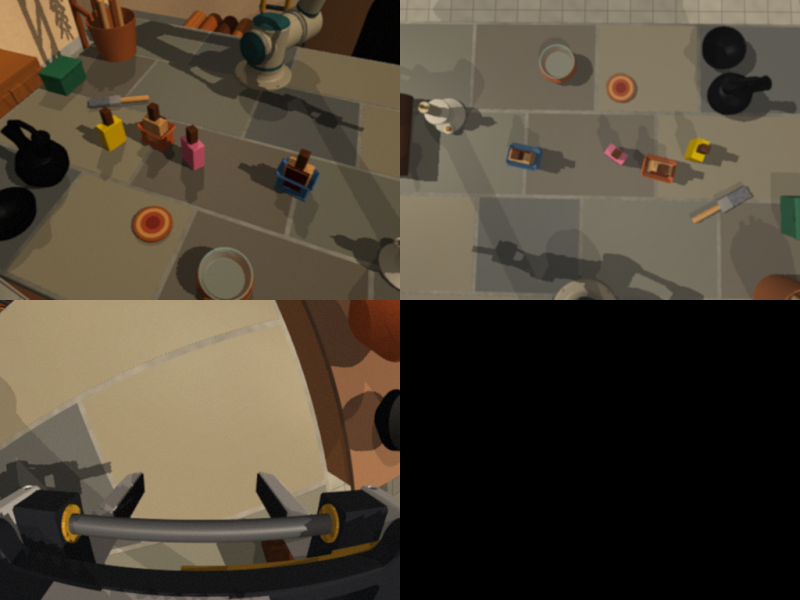

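The composite shows the terracotta sleeve at about scene px (201,164) and top px (330,214). Pink and yellow decoys stand beside it, and the blue sleeve is far to the left in the top view.

Run:
```python
import cv2, numpy as np
a=cv2.imread("pics/scene0.png")[115:215,130:280];b=cv2.imread("pics/top0.png")[165:265,255:405]
f=lambda i:cv2.resize(i,(750,500),interpolation=cv2.INTER_CUBIC)
cv2.imwrite("pics/crop.png",cv2.resize(np.hstack([f(a)[:, :],f(b)]),(800,267)))
cv2.imwrite("pics/crop.png",np.vstack([cv2.resize(a,(450,300),interpolation=cv2.INTER_CUBIC),cv2.resize(b,(450,300),interpolation=cv2.INTER_CUBIC)]))
```

```text
(no output)
```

View pics/crop.png

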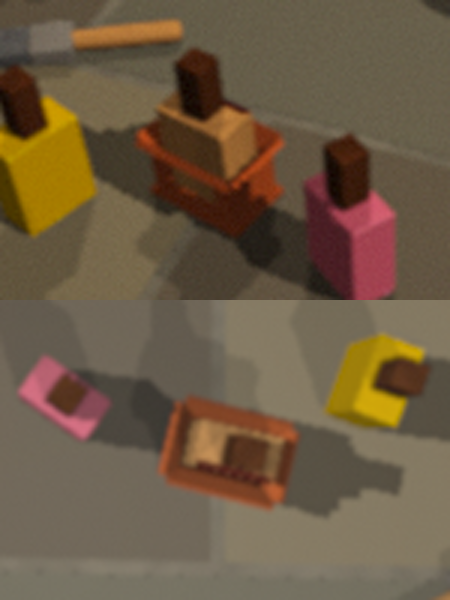

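The top crop shows the sleeve rim centred near top px (331,216). The red lid line is on the robot side, so the window faces +x, away from the robot. Next I'll measure the rim and handle by colour.

```bash
cat > h.py <<'E'
import cv2, numpy as np
from rig import bot
from scipy.spatial.transform import Rotation as R
def ray(n,px):
    p=bot.camera_params(n);K,V=p["intrinsics"],p["view"]
    d=np.c_[np.atleast_2d(px),np.ones(len(np.atleast_2d(px)))]@np.linalg.inv(K).T@V[:3,:3]
    return -V[:3,:3].T@V[:3,3],d
def onz(n,px,z):
    c,d=ray(n,px);return c+d*((z-c[2])/d[:,2])[:,None]
def proj(n,P):
    p=bot.camera_params(n);q=(p["view"]@np.r_[P,1])[:3];q=p["intrinsics"]@q;return q[:2]/q[2]
def tri(p1,n1,p2,n2):
    c1,d1=ray(n1,p1);c2,d2=ray(n2,p2);d1,d2=d1[0],d2[0]
    s=np.linalg.lstsq(np.c_[d1,-d2],c2-c1,rcond=None)[0]
    a,b=c1+s[0]*d1,c2+s[1]*d2;return (a+b)/2,np.linalg.norm(a-b)
def blob(img,lo,hi,box):
    x0,y0,x1,y1=box;h=cv2.cvtColor(img,cv2.COLOR_BGR2HSV)[y0:y1,x0:x1]
    m=cv2.inRange(h,lo,hi);c=cv2.findContours(m,cv2.RETR_EXTERNAL,cv2.CHAIN_APPROX_NONE)[0]
    c=max(c,key=cv2.contourArea);return c.reshape(-1,2)+[x0,y0]
E
python3 - <<'E'
from h import *
t=cv2.imread("pics/top0.png");s=cv2.imread("pics/scene0.png")
r=blob(t,(3,120,110),(13,255,255),(300,190,365,240))
P=onz("top",r,0.062)[:,:2]*1000
print("rim",cv2.minAreaRect(P.astype(np.float32)))
hsv=cv2.cvtColor(t,cv2.COLOR_BGR2HSV)
for p in [(336,217),(337,214),(323,211),(332,223),(313,213)]: print(p,hsv[p[1],p[0]])
hs=cv2.cvtColor(s,cv2.COLOR_BGR2HSV)
for p in [(193,143),(199,146),(196,135),(190,165)]: print(p,hs[p[1],p[0]])
ht=blob(t,(0,60,20),(14,220,95),(322,200,350,228));print("handle top",cv2.minAreaRect(ht.astype(np.float32)), ht.min(0),ht.max(0))
hc=blob(s,(0,60,10),(14,240,110),(185,125,206,156));print("handle scene",cv2.minAreaRect(hc.astype(np.float32)),hc.min(0),hc.max(0))
# handle top centre in crops (eyeballed): scene (198,59)/3+(130,115), top (247,454-300)/3+(255,165)
print(tri((130+198/3,115+58/3),"scene",(255+249/3,165+150/3),"top"))
E
```

```text
rim ((443.01953125, -203.43988037109375), (112.81564331054688, 55.955135345458984), 51.84478759765625)
(336, 217) [ 11 166  86]
(337, 214) [ 12 172  83]
(323, 211) [ 16 140 182]
(332, 223) [  5 169  77]
(313, 213) [ 10 177 108]
(193, 143) [ 11 202  24]
(199, 146) [ 10 196  56]
(196, 135) [ 10 199  68]
(190, 165) [ 15 175  70]
handle top ((333.3529968261719, 217.08827209472656), (20.615528106689453, 14.55213737487793), 14.03624439239502) [322 210] [343 226]
handle scene ((195.4634552001953, 143.0084228515625), (24.509689331054688, 16.339792251586914), 77.00537872314453) [188 131] [205 155]
(array([ 0.45969514, -0.21563473,  0.14242309]), np.float64(0.0031209967929011254))
```

Run:
```python
from h import *
t=cv2.imread("pics/top0.png")
c=np.array([(187,397),(299,430),(276,507),(161,475)],float);c[:,1]-=300;c=c/3+[255,165]-0.33
P=onz("top",c,0.062)*1000
print(P.round(),P.mean(0), [np.linalg.norm(P[i]-P[i-1]).round(1) for i in range(4)])
h=cv2.cvtColor(t,cv2.COLOR_BGR2HSV)[190:240,300:365]
m=cv2.inRange(h,(3,130,75),(13,255,255));m=cv2.morphologyEx(m,cv2.MORPH_CLOSE,np.ones((3,3)))
k=cv2.findContours(m,0,1)[0];k=max(k,key=cv2.contourArea).reshape(-1,2)+[300,190]
r=cv2.minAreaRect((onz("top",k,.062)[:,:2]*1000).astype(np.float32));print(r)
for a,b in ((1,0),(2,3)):
  d=P[b]-P[a];print("y-axis yaw deg",np.degrees(np.arctan2(d[1],d[0]))-90)
print(onz("top",[(255+249/3,165+150/3)],.138))
o=bot.get_obs();print(R.from_quat(np.roll(o["orientation"],-1)).as_matrix().round(3))
```

```text
[[ 502. -184.   62.]
 [ 478. -272.   62.]
 [ 417. -254.   62.]
 [ 440. -164.   62.]] [ 459.49310373 -218.68188649   62.        ] [np.float64(65.2), np.float64(91.7), np.float64(63.4), np.float64(93.4)]
((459.4616394042969, -216.5380096435547), (101.75418090820312, 71.51791381835938), 76.53360748291016)
y-axis yaw deg -15.460393847888753
y-axis yaw deg -14.417570314046628
[[ 0.46032509 -0.21802585  0.138     ]]
[[-0.938  0.347 -0.001]
 [ 0.347  0.938 -0.001]
 [ 0.    -0.001 -1.   ]]
```

Everything checks against the given sizes: handle top at 0.138 m, sleeve centre about (0.460, -0.217), yaw about -14.5°. I'll grip along the sleeve's y, which puts j6 at about -1.76 and leaves room for the half turn. Moving over now.

{"fn": "drive_tool", "kwargs": {
  "plan": [0,0,0,-0.634,-0.775,-0.05,0,0,0,0,-0.634,-0.775,-0.05,0,0,0,0,-0.634,-0.775,-0.05,0,0,0,0,-0.634,-0.775,-0.05,0,0,0,0,-0.634,-0.775,-0.05,0,0,0,0,-0.634,-0.775,-0.05,0,0,0,0,-0.634,-0.775,-0.05,0,0,0,0,-0.634,-0.775,-0.05,0]
}}

```text
t: 0.95
position: [0.3296, 0.1596, 0.2366]
orientation: [0.0, 0.176, 0.984, 0.0]
wrist_force: [0.9, -0.4, 0.3]
width: 0.0941
grip_force: 0.0
```

{"fn": "drive_tool", "kwargs": {
  "plan": [0,0,-0.0167,-0.634,-0.775,0,0,0,0,-0.0167,-0.634,-0.775,0,0,0,0,-0.0167,-0.634,-0.775,0,0,0,0,-0.0167,-0.634,-0.775,0,0,0,0,-0.0167,-0.634,-0.775,0,0,0,0,-0.0167,-0.634,-0.775,0,0,0,0,-0.0167,-0.634,-0.775,0,0,0,0,-0.0167,-0.634,-0.775,0,0]
}}

```text
t: 1.75
position: [0.458, -0.2145, 0.2362]
orientation: [-0.0, 0.125, 0.992, 0.0]
wrist_force: [1.2, 0.5, 0.2]
width: 0.0939
grip_force: 0.0
```

Run:
```python
from h import *
o=bot.get_obs();print(o["t"],o["position"],o["joints"],R.from_quat(np.roll(o["orientation"],-1)).as_matrix().round(3))
w=bot.snapshot("wrist");cv2.imwrite("pics/w1.png",w);cv2.imwrite("pics/w1b.png",cv2.resize(w,(768,576),interpolation=cv2.INTER_CUBIC))
```

```text
1.75 [ 0.45802821 -0.21451537  0.23620021] [-5.76005767e-01  1.60083134e-01  1.61085755e+00  4.73177047e-04
  1.37090293e+00 -1.89617163e+00] [[-0.969  0.248  0.   ]
 [ 0.248  0.969  0.001]
 [ 0.     0.001 -1.   ]]
```

View pics/w1b.png

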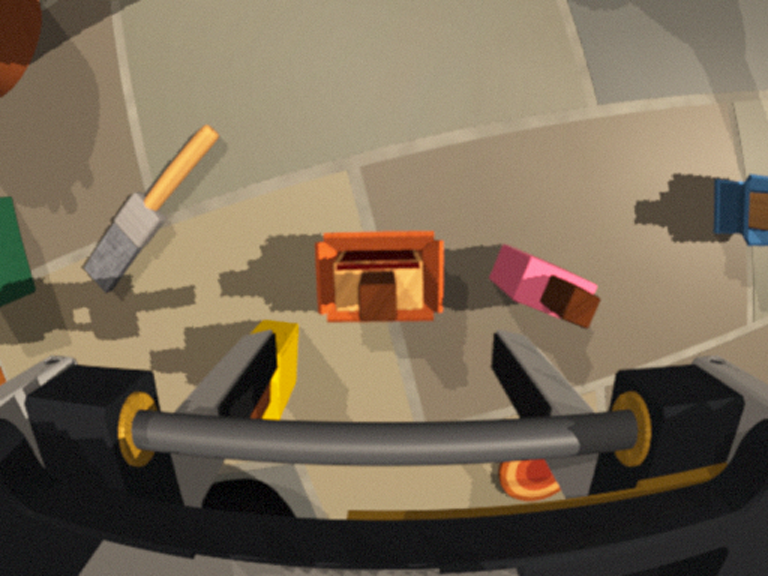

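The wrist view shows the sleeve rim from (317,236) to (443,320) in view pixels, nearly square to the tool, with the handle at x≈378. I'll refine from these corners.

```bash
cat >> h.py <<'E'
def wrist_onz(px,z,o):
    p=bot.camera_params("wrist");K,T=p["intrinsics"],p["tool_from_camera"]
    u=(np.atleast_2d(px)-K[:2,2])/K[0,0];r=np.linalg.norm(u,axis=1,keepdims=True)
    d=np.c_[u/r*np.sin(r),np.cos(r)]
    Rm=R.from_quat(np.roll(o["orientation"],-1)).as_matrix()
    d=d@T[:3,:3].T@Rm.T;c=o["position"]+Rm@T[:3,3]
    return c+d*((z-c[2])/d[:,2])[:,None]
E
python3 - <<'E'
from h import *
o=bot.get_obs()
w=cv2.imread("pics/w1.png")
h=cv2.cvtColor(w,cv2.COLOR_BGR2HSV)[145:222,200:306]
m=cv2.inRange(h,(3,180,90),(12,255,255))
k=max(cv2.findContours(m,0,1)[0],key=cv2.contourArea).reshape(-1,2)+[200,145]
P=wrist_onz(k,.062,o);print("rim",cv2.minAreaRect((P[:,:2]*1000).astype(np.float32)))
c=np.array([(320,235),(441,233),(443,320),(317,320)])/1.5
P=wrist_onz(c,.062,o)*1000;print(P.round(),P.mean(0))
q=np.array([(359,319),(395,319),(361,272),(394,272)])/1.5
print("handle top front corners/base",wrist_onz(q[:2],.138,o)*1000,wrist_onz(q[2:],.090,o)*1000)
l=np.array([(335,266),(420,269)])/1.5
print("lid red line",wrist_onz(l,.09,o)*1000)
E
```

```text
rim ((459.5010986328125, -228.11212158203125), (99.57793426513672, 70.76688385009766), 76.15402221679688)
[[ 416. -264.   62.]
 [ 438. -173.   62.]
 [ 507. -188.   62.]
 [ 481. -286.   62.]] [ 460.6041525  -227.69809732   62.        ]
handle top front corners/base [[ 467.93170295 -241.77729255  138.        ]
 [ 473.46324239 -220.13669473  138.        ]] [[ 447.74044939 -237.9230328    90.        ]
 [ 453.62393004 -215.10374269   90.        ]]
lid red line [[ 438.82237844 -254.83252393   90.        ]
 [ 456.10286724 -196.58243304   90.        ]]
```

The top camera and the wrist disagree by about 10 mm in y, and the arm was still settling when I took that frame. I'll measure once more at rest.

Run:
```python
from h import *
o=bot.get_obs();w=bot.snapshot("wrist");cv2.imwrite("pics/w2.png",w)
print(o["t"],o["position"],o["joint_vel"].round(3))
def rim(w,o):
  h=cv2.cvtColor(w,cv2.COLOR_BGR2HSV)[145:222,200:306]
  m=cv2.inRange(h,(3,180,90),(12,255,255))
  k=max(cv2.findContours(m,0,1)[0],key=cv2.contourArea).reshape(-1,2)+[200,145]
  print(k.min(0),k.max(0));P=wrist_onz(k+0.,.062,o);print("rim",cv2.minAreaRect((P[:,:2]*1000).astype(np.float32)))
rim(w,o);rim(cv2.imread("pics/w1.png"),o)
K=bot.camera_params("wrist")["intrinsics"]
for z in (0,.062): print(proj("top",[.4595,-.228,z]),proj("top",[.46,-.218,z]),proj("scene",[.4595,-.228,z]),proj("scene",[.46,-.218,z]))
# where the tool itself is: does top cam see the gripper
t=bot.snapshot("top");cv2.imwrite("pics/t2.png",cv2.resize(t[120:300,200:450],(750,540)))
print(proj("top",o["position"]))
```

```text
1.8 [ 0.46141066 -0.22279065  0.23564919] [ 0.06  -0.041  0.064  0.038  0.002  0.122]
[217 149] [302 209]
rim ((455.80059814453125, -218.59713745117188), (99.15084075927734, 70.8226318359375), 76.57177734375)
[210 154] [295 213]
rim ((459.5032653808594, -228.11871337890625), (99.57760620117188, 70.76663208007812), 76.15338897705078)
[330.568949   215.43735358] [326.62454933 215.16262693] [197.81471477 178.91129554] [201.45625018 180.1147839 ]
[335.50503718 215.45280032] [331.26869327 215.15783401] [194.69139615 160.17889456] [198.50729425 161.3868451 ]
[351.42415991 214.43830699]
```

View pics/t2.png

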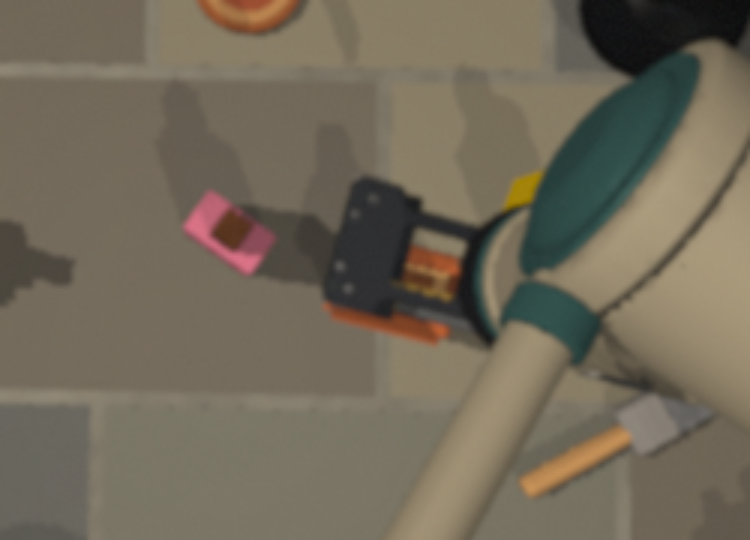

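The picture shows the jaws straddling the handle and sleeve, with pink well clear at the left. At rest, the wrist agrees with the top camera at about (0.458, -0.218). Going down to grip.

{"fn": "drive_tool", "kwargs": {
  "plan": [0,0,0,0.005,0,0.1,0,0,0,0,0.005,0,0.18,0,0,0,0,0.005,0,0.25,0,0,0,0,0.005,0,0.31,0,0,0,0,0.005,0,0.31,0,0,0,0,0.005,0,0.31,0,0,0,0,0.005,0,0.31,0.4,0,0,0,0.005,0,0.31,0.6],
  "newtons": 20
}}

```text
t: 2.7
position: [0.4569, -0.2122, 0.1139]
orientation: [0.001, 0.124, 0.992, -0.001]
wrist_force: [0.4, -0.3, -0.5]
width: 0.0812
grip_force: 0.0
```

{"fn": "drive_tool", "kwargs": {
  "plan": [0,0,0,0,0,0,0.8,0,0,0,0,0,0,1,0,0,0,0,0,0,1,0,0,0,0,0,0,1,0,0,0,0,0,0,1,0,0,0,0,0,0,1,0,0,0,0,0,0,1,0,0,0,0,0,0,1],
  "newtons": 20
}}

```text
t: 3.5
position: [0.4559, -0.2131, 0.1122]
orientation: [-0.0, 0.124, 0.992, -0.001]
wrist_force: [-0.3, -3.7, -1.1]
width: 0.0241
grip_force: 19.8
```

Gripped: width is 24.1 mm at 20 N. Lifting straight up 90 mm.

{"fn": "drive_tool", "kwargs": {
  "plan": [0,0,0,0,0,-0.02,1,0,0,0,0,0,-0.05,1,0,0,0,0,0,-0.09,1,0,0,0,0,0,-0.13,1,0,0,0,0,0,-0.17,1,0,0,0,0,0,-0.21,1,0,0,0,0,0,-0.23,1,0,0,0,0,0,-0.23,1],
  "newtons": 25
}}

```text
t: 4.3
position: [0.4569, -0.2116, 0.2061]
orientation: [0.002, 0.125, 0.992, 0.0]
wrist_force: [1.0, -0.6, -1.0]
width: 0.0237
grip_force: 25.0
```

{"fn": "drive_tool", "kwargs": {
  "plan": [0,0,0,0,0,0,1,0,0,0,0,0,0,1,0,0,0,0,0,0,1,0,0,0,0,0,0,1,0,0,0,0,0,0,1,0,0,0,0,0,0,1,0,0,0,0,0,0,1,0,0,0,0,0,0,1]
}}

```text
t: 5.1
position: [0.456, -0.212, 0.2044]
orientation: [-0.0, 0.125, 0.992, 0.0]
wrist_force: [-1.0, 0.1, -1.7]
width: 0.0239
grip_force: 25.0
```

Run:
```python
from h import *
o=bot.get_obs();w=bot.snapshot("wrist");s=bot.snapshot("scene");cv2.imwrite("pics/w3.png",w);cv2.imwrite("pics/s3.png",s)
print(o["t"],o["position"],o["orientation"],o["joints"],o["width"],o["wrist_force"])
u=w[100:300,130:380]
cv2.imwrite("pics/c3.png",np.hstack([cv2.resize(u,(480,480)),cv2.resize(s[70:220,130:230],(320,480))]))
```

```text
5.1 [ 0.45600748 -0.21195185  0.20435612] [-2.98169949e-05  1.24617269e-01  9.92204884e-01  5.57720960e-05] [-5.73602273e-01  1.74829598e-01  1.67284720e+00  7.75908441e-05
  1.29401798e+00 -1.89453564e+00] 0.023922545305887874 [-0.97601733  0.09007342 -1.7128899 ]
```

View pics/c3.png

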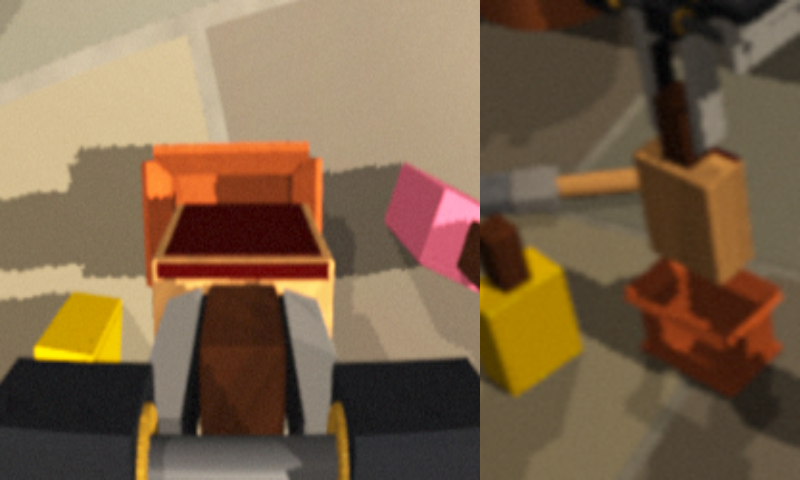

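The box is clear of the sleeve and hanging straight: lid edge at view (155–333, 262), rim's robot-side edge at y≈145. Next I'll work out the box's offset from the tool axis and the sleeve's position in the tool frame.

Run:
```python
from h import *
o=bot.get_obs()
Rm=R.from_quat(np.roll(o["orientation"],-1)).as_matrix()
def T(v,z): 
    v=np.array(v,float)*[250/480,200/480]+[129.7,99.8]
    return ((wrist_onz(v,z,o)-o["position"])@Rm*1000).round(1)
print("lid strip edge (expect x=+18, y=+-32)\n",T([(155,261),(334,261)],.182))
print("box bottom strip edge z=.098\n",T([(181,206),(306,206)],.098))
print("handle base near edge (expect x 12,y+-12)\n",T([(203,288),(283,288)],.182))
print("rim robot edge ends; left/right edges\n",T([(150,145),(310,143)],.062),T([(146,160),(146,285)],.062),T([(322,158),(322,200)],.062))
# rim pts in scene: 
print(onz("scene",np.array([(130+626/3.2-150*0,70+292/3.2)]),.062))
s=np.array([(625,293),(734,330),(783,293),(665,258)])-[480,0];s=s/3.2+[129.8,69.8]
P=onz("scene",s,.062);print("scene rim",P.round(4),P.mean(0),"\n tool",((P.mean(0)-o["position"])@Rm*1000).round(1))
```

```text
lid strip edge (expect x=+18, y=+-32)
 [[ 14.6 -30.9  22.4]
 [ 14.6  31.5  22.4]]
box bottom strip edge z=.098
 [[ 13.3 -30.8 106.4]
 [ 13.3  30.6 106.4]]
handle base near edge (expect x 12,y+-12)
 [[  6.8 -14.2  22.4]
 [  6.8  13.7  22.4]]
rim robot edge ends; left/right edges
 [[ 33.5 -51.5 142.4]
 [ 34.3  36.3 142.4]] [[ 26.9 -53.9 142.4]
 [-30.9 -56.1 142.4]] [[ 27.7  43.1 142.4]
 [  8.9  43.6 142.4]]
[[0.35681878 0.0535863  0.062     ]]
scene rim [[ 0.4789 -0.2681  0.062 ]
 [ 0.4849 -0.1791  0.062 ]
 [ 0.4389 -0.1624  0.062 ]
 [ 0.4356 -0.2588  0.062 ]] [ 0.4595774  -0.21709848  0.062     ] 
 tool [ -4.7  -4.1 142.4]
```

The box axis sits about 4 mm off the tool axis along tool -x. The sleeve centre is at about (-4.5, -4.7) mm in the tool frame, and all three cameras agree. Now the half turn (tool z positive, j6 from -1.89 to +1.25), 60° per call.

{"fn": "drive_tool", "kwargs": {
  "plan": [0,0,0.02,0,0,0,1,0,0,0.04,0,0,0,1,0,0,0.06,0,0,0,1,0,0,0.08,0,0,0,1,0,0,0.1,0,0,0,1,0,0,0.12,0,0,0,1,0,0,0.14,0,0,0,1,0,0,0.16,0,0,0,1]
}}

```text
t: 6.0
position: [0.456, -0.212, 0.2044]
orientation: [0.0, 0.589, 0.808, 0.0]
wrist_force: [-0.7, 0.4, -1.3]
width: 0.0243
grip_force: 25.0
```

{"fn": "drive_tool", "kwargs": {
  "plan": [0,0,0.02,0,0,0,1,0,0,0.04,0,0,0,1,0,0,0.06,0,0,0,1,0,0,0.08,0,0,0,1,0,0,0.1,0,0,0,1,0,0,0.12,0,0,0,1,0,0,0.14,0,0,0,1,0,0,0.16,0,0,0,1]
}}

```text
t: 6.8
position: [0.456, -0.2119, 0.2044]
orientation: [0.0, 0.906, 0.424, 0.0]
wrist_force: [0.1, -0.1, -2.3]
width: 0.024
grip_force: 25.0
```

{"fn": "drive_tool", "kwargs": {
  "plan": [0,0,0.02,0,0,0,1,0,0,0.04,0,0,0,1,0,0,0.06,0,0,0,1,0,0,0.08,0,0,0,1,0,0,0.1,0,0,0,1,0,0,0.12,0,0,0,1,0,0,0.14,0,0,0,1,0,0,0.16,0,0,0,1]
}}

```text
t: 7.6
position: [0.456, -0.2119, 0.2044]
orientation: [-0.0, 0.998, -0.065, 0.0]
wrist_force: [0.4, -0.0, -1.0]
width: 0.024
grip_force: 25.0
```

{"fn": "drive_tool", "kwargs": {
  "plan": [0,0,0.01,0,0,0,1,0,0,0.02,0,0,0,1,0,0,0.02,0.01,0.006,0,1,0,0,0.02,0.021,0.012,0,1,0,0,0.02,0.021,0.012,0,1,0,0,0.02,0.021,0.012,0,1,0,0,0.02,0.021,0.012,0,1,0,0,0.02,0.021,0.012,0,1]
}}

```text
t: 8.4
position: [0.4637, -0.2177, 0.2044]
orientation: [-0.0, 0.992, -0.125, -0.0]
wrist_force: [0.4, 0.5, -2.8]
width: 0.0238
grip_force: 25.0
```

Run:
```python
from h import *
o=bot.get_obs();w=bot.snapshot("wrist");s=bot.snapshot("scene");cv2.imwrite("pics/w4.png",w)
print(o["t"],o["position"],o["orientation"],o["joints"],o["width"],o["wrist_force"])
u=w[100:300,130:380]
cv2.imwrite("pics/c4.png",np.hstack([cv2.resize(u,(480,480)),cv2.resize(s[70:220,130:230],(320,480))]))
```

```text
8.4 [ 0.46366848 -0.2176634   0.20435761] [-8.22671573e-05  9.92219257e-01 -1.24502752e-01 -6.21515601e-05] [-5.74878006e-01  1.88977570e-01  1.65455141e+00  9.76831504e-05
  1.29824718e+00  1.24554535e+00] 0.023802562102173592 [ 0.39509108  0.54226759 -2.82433999]
```

View pics/c4.png

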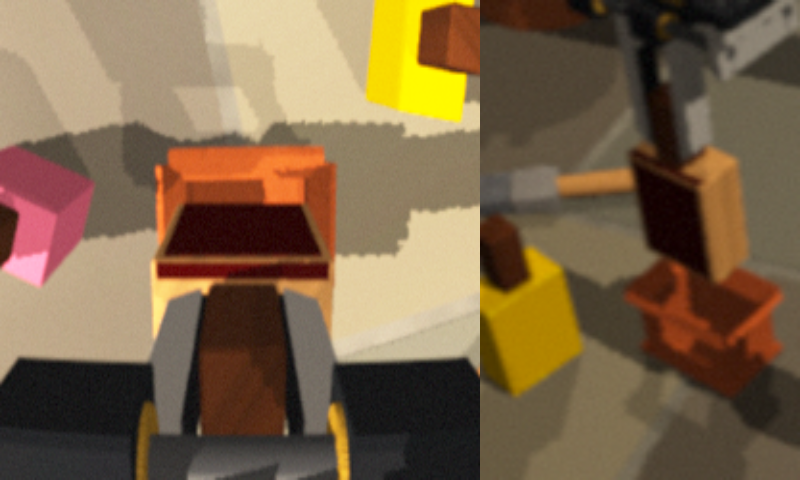

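The strip now faces the window and the box bottom is centred over the rim (244 against 246 px). Lowering slowly with a 1 mm correction.

{"fn": "drive_tool", "kwargs": {
  "plan": [0,0,0,-0.003,0,0.03,1,0,0,0,-0.003,0,0.06,1,0,0,0,-0.003,0,0.085,1,0,0,0,-0.003,0,0.1,1,0,0,0,-0.003,0,0.115,1,0,0,0,-0.003,0,0.13,1,0,0,0,-0.003,0,0.14,1,0,0,0,-0.003,0,0.15,1]
}}

```text
t: 9.3
position: [0.4627, -0.2175, 0.1442]
orientation: [0.0, 0.992, -0.125, 0.0]
wrist_force: [-0.1, -0.3, -1.2]
width: 0.0239
grip_force: 25.0
```

Past the throat with no contact force. 32 mm to go.

{"fn": "drive_tool", "kwargs": {
  "plan": [0,0,0,0,0,0.015,1,0,0,0,0,0,0.03,1,0,0,0,0,0,0.045,1,0,0,0,0,0,0.058,1,0,0,0,0,0,0.068,1,0,0,0,0,0,0.074,1,0,0,0,0,0,0.078,1,0,0,0,0,0,0.078,1]
}}

```text
t: 10.1
position: [0.4626, -0.2174, 0.1131]
orientation: [-0.0, 0.992, -0.125, -0.0]
wrist_force: [-0.8, -0.2, -1.9]
width: 0.024
grip_force: 25.0
```

{"fn": "drive_tool", "kwargs": {
  "plan": [0,0,0,0,0,0.002,1,0,0,0,0,0,0.003,1,0,0,0,0,0,0.003,1,0,0,0,0,0,0.003,0.7,0,0,0,0,0,0.003,0.5,0,0,0,0,0,0.003,0.3,0,0,0,0,0,0.003,0.2,0,0,0,0,0,0.003,0.2]
}}

```text
t: 10.9
position: [0.4627, -0.2175, 0.1121]
orientation: [0.0, 0.992, -0.125, 0.0]
wrist_force: [1.1, -0.3, -0.9]
width: 0.0569
grip_force: 0.0
```

{"fn": "drive_tool", "kwargs": {
  "plan": [0,0,0,0,0,0,0.2,0,0,0,0,0,0,0.2,0,0,0,0,0,-0.05,0.2,0,0,0,0,0,-0.12,0.2,0,0,0,0,0,-0.2,0.2,0,0,0,0,0,-0.28,0.2,0,0,0,0,0,-0.35,0.2,0,0,0,0,0,-0.35,0.2]
}}

```text
t: 11.7
position: [0.4647, -0.2188, 0.256]
orientation: [0.002, 0.992, -0.125, 0.004]
wrist_force: [-0.1, 0.4, -0.6]
width: 0.0751
grip_force: 0.0
```

Run:
```python
from h import *
o=bot.get_obs();bot.snapshot("wrist");o=bot.get_obs();w=bot.snapshot("wrist");s=bot.snapshot("scene")
print(o["t"],o["position"],o["width"],o["wrist_force"])
u=w[100:300,130:380]
cv2.imwrite("pics/c5.png",np.hstack([cv2.resize(u,(480,480)),cv2.resize(s[90:220,130:230],(320,480))]))
```

```text
11.75 [ 0.46349761 -0.21801524  0.25362065] 0.07493989031708018 [-0.78964089 -0.69709546 -0.53715105]
```

View pics/c5.png

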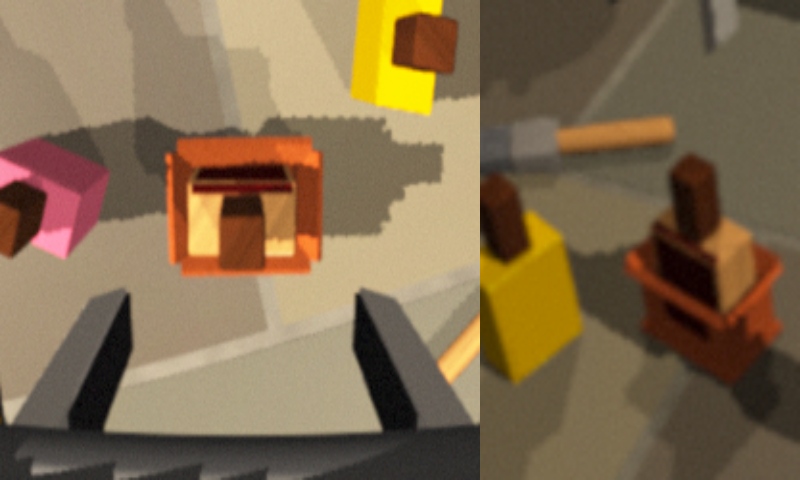

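The box sits upright and home, as low as it stood at the start. The strip shows through the window at scene-crop (690,285), and the gripper is clear. Handing in.

```bash
python3 -c "
from rig import bot
print(bot.finish_job())"
```

```text
the job is handed in; nothing more can be done
None
```

I drew the match box out of the terracotta sleeve, turned it half a turn, and lowered it back fully home and upright with the striking strip showing through the window. I then let go and handed the job in at about 12 s; the blue-sleeve box was not touched, and the hand-in gave no verdict.

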